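Hang the jewellery tray on the wardrobe's cleat and lock it over the key

ROBOT

A 7-joint arm with a two-finger parallel gripper is mounted at the origin on the work surface. World frame = base frame: x ahead of the robot, y to its left, z up, the work surface at z = 0. Lengths are in mm, angles in rad, forces in N, time in s.
With the tool pointing down it reaches from about 400 to 875 mm from the base axis. Payload 4.4 kg.
Tool frame: the origin (TCP) lies at the very end of the fingers, on their centre line; the grasp point (between the pads) lies 19 mm behind it; z points along the fingers, y is the direction in which the jaws open and shut (so a half turn about z gives the same grasp; the last joint's range is limited). The gripper opens to 85 mm and grips with 20 to 120 N. Pads are 22 mm wide; open, the fingers measure 114 mm over their backs; the gripper's body (76 mm by 85 mm) begins 54 mm behind the grasp point. The pads swing forward as they close: fully open they stand 13 mm farther back than shut.
Start: joints at [-1.304, 0.628, 0.038, 1.517, -0.027, 0.996, -0.02], TCP at [212.325, 614.358, 231.313] pointing down, gripper open.
Joint ranges: [-3.06, 3.06], [-0.37, 2.12], [-1.25, 1.32], [0.18, 2.47], [-1.1, 4.24], [0.23, 1.98], [-2.94, 2.94]. Speed limits (rad/s): [2.57, 2.57, 3.14, 3.14, 3.14, 3.14, 3.14].

INTERFACE

Orientations are given as [roll, pitch, yaw] about the fixed x, y, z axes, in that order (R = Rz(yaw) Ry(pitch) Rx(roll)).
In Python, from cell import read_state, get_image, calibration, finish_job gives the robot as it stands. The module is installed in compiled form; this text tells all that it offers.
- The arm moves only by the tool apply_moves, never from a script. Its argument "increments" is a list of rows, each an object of numbers: "tx", "ty", "tz": the shift along the world's x, y, z in m; "rx", "ry", "rz": the turn, a rotation vector about the world's x, y, z in units of 5 degrees (1.0 is 5 degrees); "claw": the finger opening in m, from 0 to 0.0854. In form: [{"tx": .., "ty": .., "tz": .., "rx": .., "ry": .., "rz": .., "claw": ..}, ...]. A call has 1 to 12 rows; each row is the pose to reach, as a shift and turn from the pose commanded when the call began; what a row does not reach only later rows make up. A row lasts 1/10 s, in which the tool goes at most 50 mm and 8.59 degrees, less where a joint would pass 70% of its speed; a pose out of reach is approached as far as the arm can. A call with a gripper value outside its range is refused whole. The fingers move at their own pace and stop on an object; the grip force is fixed at half the most. Time passes only in rows, so rows that repeat a pose let the fingers close. It gives the time, the measured TCP pose, the force and the opening at its end, in the units of the state.
- read_state(): the state, without advancing time (a new reading comes with each control period).
- get_image(name): name is "scene" or "top"; returns the picture (384x512x3 uint8, red, green, blue); there is no depth.
- calibration(name): a dict with "camera_matrix" (3x3 intrinsics, pixels), "origin" and "attitude" of the camera in the world. Camera axes: x right, y up, looking along -z (the intrinsics and any distortion apply to the point x, -y, -z); pixel columns grow to the right and rows downward; lengths in mm; the calibration is good to about 2 mm. A picture is of the moment at which its call begins. calibration takes no time and is no camera call.
- finish_job(): hands the job in, once; it reports no verdict.
The state is a dict: "clock": time; "qpos": joint angles; "qd": joint speeds; "tau": joint torques, N m; "eef_pos": TCP position; "tool_rot": TCP orientation; "force": force on the tool from outside, world axes, zero at the start; "torque": the same for the moment, N m; "width": finger opening in mm.
Only numpy, scipy, OpenCV 4.12 (cv2) and the standard library are available. Lean on these libraries where they do the work, as an engineer would, in place of code of your own. Each camera call takes 0.05 s, during which the arm holds its last target. There are 200 camera calls.

TASK

Hang the wooden jewellery tray on the metal cleat of the low upstand: tip the top of the tray towards the upstand so that the slanted strip on its back goes behind the cleat and its feet swing in underneath, then let it hang level and slide it gently along the cleat until the gap in its strip finds the small key hidden in the cleat's groove and the tray drops fully home, locked. Work with a light touch (never force the tray against the upstand or the key) and leave the tray hanging there by itself; do not disturb the bottle, the bowl, the jewellery stand, the watch case or the brush.

Things in the scene. Friction and masses are not known exactly. Their poses are not given: they have to be found in the camera images.
- tray: Loose open pale wooden jewellery tray, 0.24 to 0.39 kg. Box 60 deep (x) by 140 long (y) by 80 mm high (z), walls 5 mm; with a rib along its middle, and a slanted strip and two feet on its rear. Origin: centre of the box's underside; z up, y along its length, +x to its rear (strip side).
- tray_rib (a point): Grip point at tray (0, 0, 103) mm: middle of the free part of the tray's rib. The rib is 12 mm thick (x -6 to 6); above the box rim (z 80) it is 80 mm long (y) and rises to z = 125. Pinch it across x; fingers stay above the rim. Axes as the tray's.
- tray_strip (a point): Point at tray (48, 0, 53) mm, on the line of the strip's low edge. The strip, 5 mm thick, leaves the rear wall (x 30) at 45 degrees, down and rearwards: underside from (x 30, z 71) to the low edge; rearmost edge at (x 51.5, z 56.5). Two halves, y -70 to -10 and 10 to 70 mm, leave a 20 mm gap in the middle. Axes as the tray's.
- tray_foot (a point): Point at tray (52, 0, 0) mm, midway between the rear bottom edges of the two feet (y = -55 and 55 mm, each 14 mm wide, 8 mm high, reaching back to x = 52), which rest on the upstand's face when the tray hangs. Axes as the tray's.
- panel: Fixed low upstand: grey board 300 long (y), 18 thick (x 0 to 18), 140 mm high, chrome edges, a smooth metal cleat on its front. Origin: on the table, middle of its front face; the front looks to its -x, y along the board, z up. Home: tray origin at x -52, z 60 mm here, axes parallel to the board's, strip on the slope, feet on the board, key in the gap (4 mm play each way).
- cleat_lip (a point): Middle of the cleat's top lip, at (-16, 0, 125) mm of the upstand. The cleat is 240 mm long (y -120 to 120), its front face 19 mm off the board, its underside at z 78. From the lip its top slopes down at 45 degrees TOWARDS the board to z 109 there: a V groove. Held level the tray cannot come in over the lip (its feet meet the cleat); tipped 0.4 to 0.5 rad, top to the board, it can. Axes as the upstand's.
- groove (a point): Groove bottom, middle, at (0, 0, 109) mm of the upstand, axes alike. On the slope, from x -14 to -5, sits a fixed key: a lug 12 mm wide along y, 3.5 mm high square to the slope. WHERE along y is not measured: its middle is anywhere from -20 to 20 mm. A strip half on it leaves the tray 5 mm high. Over 40 N on board, cleat and key together (some 15 N of push: the V multiplies it) is too rough; friction 0.2.
- bottle: Bystander: closed amber glass spray bottle, 52 mm across, 133 mm high; origin at the centre of its foot.
- bowl: Bystander: small blue ceramic bowl, 96 mm across, 42 mm high; origin at the centre of its foot.
- stand: Bystander: dark wooden T-shaped jewellery stand, round foot 90 mm across, 160 mm high, bar 150 mm along its y; origin at the centre of its foot.
- watch_case: Bystander: steel watch case, 85 x 85 x 48 mm; origin at the centre of its underside.
- brush: Bystander: wooden hairbrush, 205 mm long, 28 mm high, lying along its own x; origin near its middle, on the table.

How it is judged:
By the outcome, as a careful person would: the job done as asked, in the order asked, and still so for the second after the job is handed in, with the robot touching nothing.
It also fails if it takes over 58 s, if anything falls off the work surface, if the arm or the gripper's body presses on something with over 40 N, if the wrist force passes 120 N, or if a joint passes its speed limit or range.

## Working session

There is one attempt and no reset: what is moved stays moved. The work goes in short steps, Python scripts to look and compute and a tool call to move; the robot and the scene stay as the last step left them, time stands still between calls to the robot, and variables do not carry over. Pictures are saved under pics/ and viewed, about 8 in all and at most 12, crops included, and the job is handed in when it is done.

Besides the shell and the picture viewer there is one more tool, called after "Request:" as name(argument=value, ...), one argument or row to a line, values as JSON. apply_moves: Moves the arm, as the interface text tells. Its arguments: {"type":"object","properties":{"increments":{"type":"array"}},"required":["increments"]}

```bash
mkdir -p pics
python3 - <<'E'
from cell import *
import cv2
for n in("scene","top"):
    cv2.imwrite(f"pics/{n}0.png",cv2.resize(get_image(n)[:,:,::-1],(800,600),interpolation=cv2.INTER_CUBIC)); print(n,calibration(n))
print(read_state())
E
```

```text
scene {'camera_matrix': array([[403.09489712,   0.        , 253.51529167],
       [  0.        , 403.09489712, 193.48757537],
       [  0.        ,   0.        ,   1.        ]]), 'origin': array([1060.12821356, -232.96241948,  877.04937073]), 'attitude': array([0.64497877, 0.00309797, 0.95197477])}
top {'camera_matrix': array([[484.90571254,   0.        , 259.20682324],
       [  0.        , 484.90571254, 188.30521186],
       [  0.        ,   0.        ,   1.        ]]), 'origin': array([ 367.59280395,  102.3864154 , 1338.18173992]), 'attitude': array([ 0.15540855,  0.02425681, -1.58885532])}
{'clock': 0.1, 'qpos': array([-1.30383776,  0.62925679,  0.03847596,  1.51824073, -0.02702497,
        0.99627933, -0.02000763]), 'qd': array([ 0.00040317, -0.00104642, -0.00077883, -0.0017453 , -0.00124638,
        0.00138986, -0.0010076 ]), 'tau': array([ 3.18575861e-03, -5.64540267e+01,  1.23038460e+00, -1.93978643e+01,
        1.12113700e-02,  5.38243738e-03, -9.31308108e-06]), 'eef_pos': array([212.12840877, 613.84229976, 230.48827245]), 'tool_rot': array([-3.13992722e+00,  1.35279659e-05,  2.80878825e+00]), 'force': array([0.21527606, 0.57283653, 0.55033075]), 'torque': array([-0.01487614,  0.03766891, -0.01120748]), 'width': 85.00576675205679}
```

View pics/scene0.png

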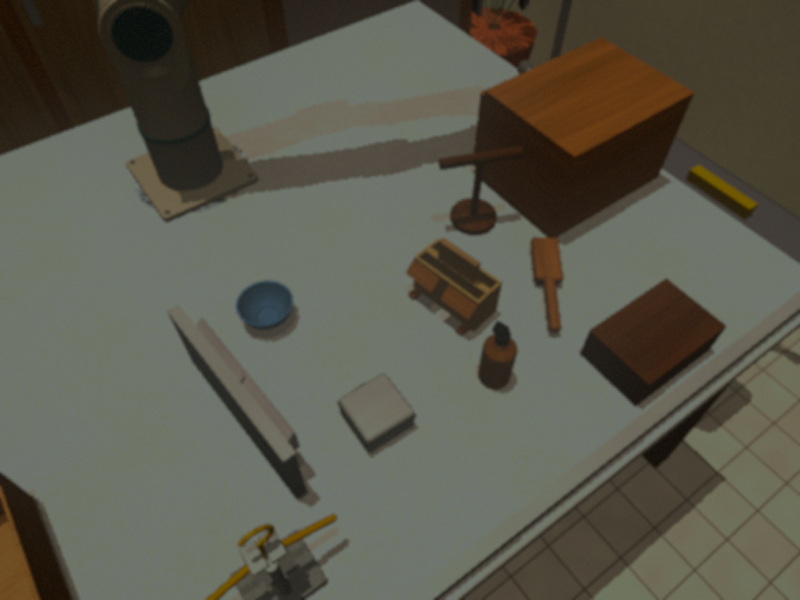

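View pics/top0.png

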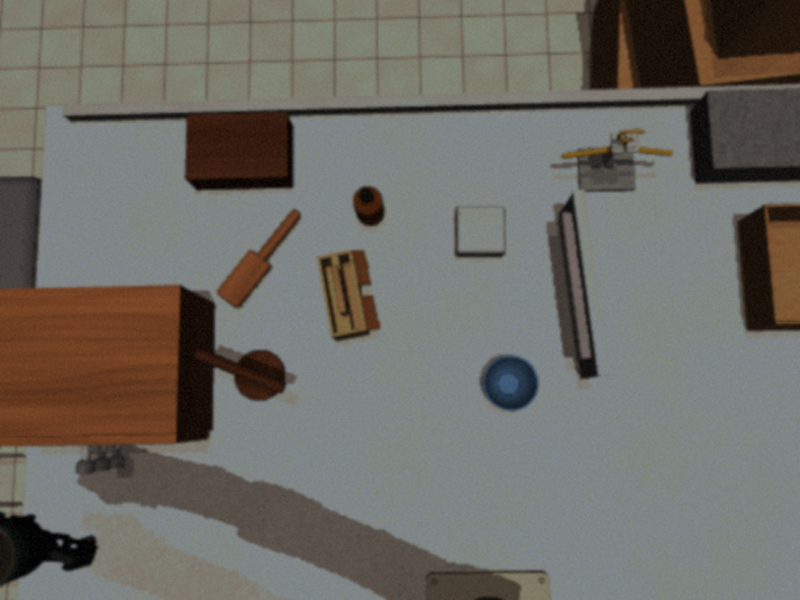

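The top view (800x600) shows the tray at about (348,293) with its strip to the right, and the upstand from (565,200) to (590,375) with its front to the left. The bowl is at (510,382) and the watch case at (480,230), both on its front side. The scene view shows a small mark on the cleat at about (243,380). Next I'll enlarge the tray and the upstand.

```bash
cat > h.py <<'E'
from cell import *
import numpy as np, cv2
from scipy.spatial.transform import Rotation as R
def cam(n):
    c=calibration(n); return c["camera_matrix"],np.array(c["origin"]),R.from_euler("xyz",c["attitude"]).as_matrix()
def proj(n,P):
    K,o,A=cam(n); q=(np.atleast_2d(P)-o)@A; q=q*[1,-1,-1]; u=q@K.T; return u[:,:2]/u[:,2:]
def ray(n,uv,z):
    K,o,A=cam(n); d=A@(np.linalg.inv(K)@[*uv,1]*[1,-1,-1]); return o+d*(z-o[2])/d[2]
def crop(im,x,y,w,h,s): return cv2.resize(im[y:y+h,x:x+w,::-1],None,fx=s,fy=s,interpolation=cv2.INTER_CUBIC)
E
python3 - <<'E'
from h import *
t=np.mean([get_image("top").astype(float) for _ in range(4)],0)
s=np.mean([get_image("scene").astype(float) for _ in range(4)],0)
g=lambda a:np.clip(255*(a/255)**.6,0,255).astype(np.uint8)
t=g(t);s=g(s)
a=crop(t,195,150,60,75,6);b=crop(t,345,115,50,135,4)
H=600;c=np.zeros((H,760,3),np.uint8);c[:450,:360]=a;c[:540,400:600]=b;cv2.imwrite("pics/top1.png",c)
a=crop(s,250,140,80,80,5);b=crop(s,100,190,100,130,4)
c=np.zeros((540,800,3),np.uint8);c[:400,:400]=a;c[:520,400:800]=b;cv2.imwrite("pics/scene1.png",c)
E
```

```text
(no output)
```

View pics/top1.png

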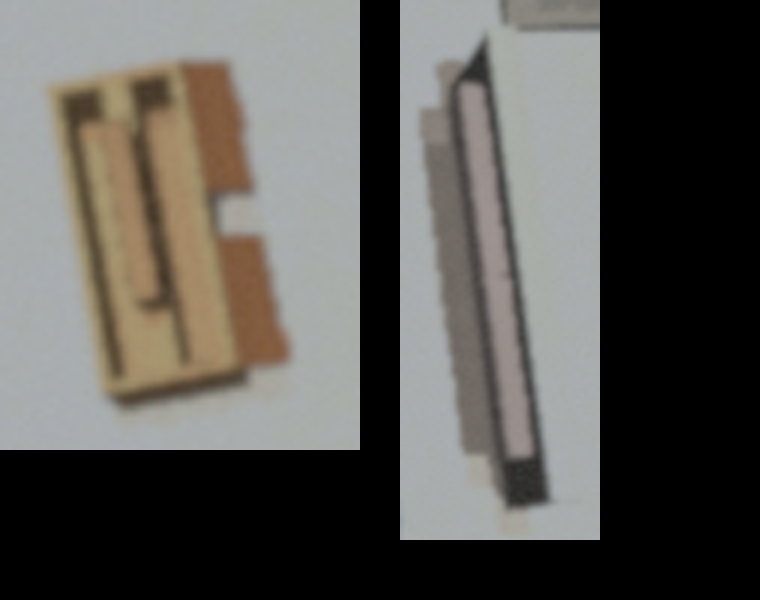

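View pics/scene1.png

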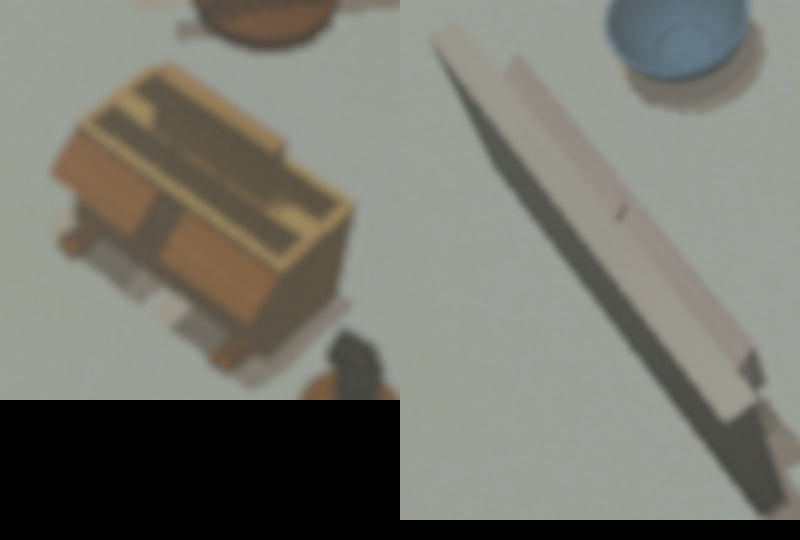

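The top crop gives rim corners (50,88), (182,65), (242,370) and (106,392). The cleat strip is pink, from (464,82) to (508,458). The scene crop shows the key as a dark mark on the slope at (622,211), and the same mark is in the top crop at (510,275). I'll fit the poses from these points.

```bash
cat > fit.py <<'E'
from h import *
from scipy.optimize import least_squares
ta=lambda x,y:(195+(x+.5)/6-.5,150+(y+.5)/6-.5)
tb=lambda x,y:(345+(x-399.5)/4-.5,115+(y+.5)/4-.5)
sa=lambda x,y:(250+(x+.5)/5-.5,140+(y+.5)/5-.5)
sb=lambda x,y:(100+(x-399.5)/4-.5,190+(y+.5)/4-.5)
def T(p,P): return R.from_euler("z",p[2]).apply(np.atleast_2d(P))+[p[0],p[1],0]
def fit(obs,p0):
    f=lambda p:np.concatenate([ (proj(n,T(p,P))[0]-uv) for n,P,uv in obs])
    r=least_squares(f,p0,loss="soft_l1"); print(np.round(r.x,3)); print(np.round(f(r.x).reshape(-1,2),1).tolist()); return r.x
tray=fit([("top",(-30,70,80),ta(50,88)),("top",(30,70,80),ta(182,65)),("top",(30,-70,80),ta(242,370)),("top",(-30,-70,80),ta(106,392)),
 ("top",(51.5,-70,56.5),ta(288,360)),("top",(51.5,70,56.5),ta(230,63)),
 ("scene",(30,70,80),sa(282,270)),("scene",(30,-70,80),sa(82,127)),("scene",(-30,70,80),sa(353,205)),("scene",(51.5,70,56.5),sa(245,322)),("scene",(51.5,-70,56.5),sa(53,170))],[550,200,-1.5])
panel=fit([("top",(0,150,140),tb(487,38)),("top",(0,-150,140),tb(548,500)),("top",(0,-150,0),tb(510,505)),("top",(-17,120,125),tb(464,82)),("top",(-17,-120,125),tb(508,458)),
 ("scene",(0,150,140),sb(760,400)),("scene",(0,-150,140),sb(460,22)),("scene",(18,150,140),sb(725,422)),("scene",(18,-150,140),sb(434,35)),("scene",(-17,-120,125),sb(518,55)),("scene",(-17,120,125),sb(752,345))],[550,-150,-1.5])
for n,uv in(("scene",sb(622,211)),("top",tb(510,275))):
    for zk in (119,):
        w=ray(n,uv,zk); print("key",n,R.from_euler("z",-panel[2]).apply(w-[panel[0],panel[1],0]))
for nm,n,uv in(("bowl","top",(510/1.5625,382/1.5625)),("watch","top",(480/1.5625,230/1.5625))): print(nm,ray(n,uv,45))
np.save("p.npy",[tray,panel])
E
python3 fit.py
```

```text
[571.123 236.228  -1.4  ]
[[-0.0, -0.7], [0.2, -1.1], [-0.4, -0.4], [-0.3, 0.2], [0.6, 0.7], [0.8, -0.4], [-0.1, -0.3], [-1.0, -1.7], [1.0, -0.7], [0.8, -0.1], [-1.0, -0.0]]
[ 573.332 -161.064   -1.495]
[[0.8, -3.1], [1.3, -0.6], [-0.9, 0.8], [0.3, -0.5], [1.5, -1.2], [-0.7, -0.8], [0.1, -1.0], [0.3, -0.7], [-0.5, -0.2], [0.4, -1.2], [0.9, 0.2]]
key scene [ -7.31138382   5.4305448  119.        ]
key top [ -3.63519491  -7.52477055 119.        ]
bowl [416.63833648 -44.80791757  45.        ]
watch [681.48679847  -2.97568456  45.        ]
```

Run:
```python
from h import *
k=1.5625
b=ray("scene",(553/k,232/k),0);print("box base corner",b)
for h in(100,150,200,250):print(h,proj("scene",b+[0,0,h])*k)
print(ray("top",(180/k,440/k),150),ray("top",(180/k,287/k),150))
print("stand",ray("scene",(473/k,217/k),0),"bottle",ray("top",(369/k,205/k),100))
# 2D clearance check of tray vs panel along path
def area(P): return P
board=np.array([(0,0),(18,0),(18,140),(0,140)],np.float32)
cle=np.array([(-19,78),(0,78),(0,109),(-16,125),(-19,125)],np.float32)
key=np.array([(-14,123),(-5,114),(-5+2.47,114+2.47),(-14+2.47,123+2.47)],np.float32)
parts=[[(-30,0),(30,0),(30,80),(-30,80)],[(30,71),(48,53),(51.5,56.5),(30,78)],[(30,0),(52,0),(52,8),(30,8)]]
def samp(P,n=60):
    P=np.array(P,float);Q=np.roll(P,-1,0);t=np.linspace(0,1,n)[:,None,None];return (P+(Q-P)*t).reshape(-1,2)
S=np.vstack([samp(p) for p in parts])
def clear(x,z,th):
    c,s=np.cos(th),np.sin(th);W=np.c_[x+S[:,0]*c+S[:,1]*s,z-S[:,0]*s+S[:,1]*c].astype(np.float32)
    return [round(min(-cv2.pointPolygonTest(q,(float(a),float(b)),True) for a,b in W),1) for q in(board,cle,key)]
# parametrise by strip low edge e=(ex,ez), angle
def org(ex,ez,th):
    c,s=np.cos(th),np.sin(th);return ex-(48*c+53*s),ez-(-48*s+53*c)
for th,cands in((.5,[(-7.5,z) for z in(140,130,125,122,119)]),(.4,0),(.3,0),(.2,0),(.1,0),(0,0)):
    if not cands: cands=[max(((ex,ez) for ex in np.arange(-12,0,.5) for ez in np.arange(112,126,.5)),key=lambda e:min(clear(*org(*e,th),th)))]
    for e in cands:
        o=org(*e,th);
        c,s=np.cos(th),np.sin(th);tcp=(o[0]+84*s,o[1]+84*c);print(th,e,"org",np.round(o,1),"tcp",np.round(tcp,1),clear(*o,th))
```

```text
box base corner [558.37075414 487.02606189   0.        ]
100 [[564.04869581 193.07096257]]
150 [[570.187854  171.4402178]]
200 [[576.80004922 148.1427717 ]]
250 [[583.94214518 122.97827032]]
[332.91675345 481.29750289 150.        ] [573.88908303 488.09922056 150.        ]
stand [439.19235659 388.93138099   0.        ] bottle [715.8816147  186.94549024 100.        ]
0.5 (-7.5, 140) org [-75.  116.5] tcp [-34.8 190.2] [3.1, 6.6, 15.1]
0.5 (-7.5, 130) org [-75.  106.5] tcp [-34.8 180.2] [2.8, 6.6, 6.1]
0.5 (-7.5, 125) org [-75.  101.5] tcp [-34.8 175.2] [2.8, 6.0, 2.5]
0.5 (-7.5, 122) org [-75.   98.5] tcp [-34.8 172.2] [2.8, 3.9, 0.4]
0.5 (-7.5, 119) org [-75.   95.5] tcp [-34.8 169.2] [2.8, 1.8, -1.7]
0.4 (np.float64(-8.0), np.float64(125.5)) org [-72.9  95.4] tcp [-40.1 172.7] [3.4, 2.8, 2.5]
0.3 (np.float64(-10.5), np.float64(125.5)) org [-72.   89.1] tcp [-47.2 169.3] [6.1, 1.0, 0.7]
0.2 (np.float64(-5.5), np.float64(120.5)) org [-63.1  78.1] tcp [-46.4 160.4] [1.4, 0.7, 0.7]
0.1 (np.float64(-5.0), np.float64(120.5)) org [-58.1  72.6] tcp [-49.7 156.1] [1.2, 1.3, 1.1]
0 (np.float64(-5.5), np.float64(121.5)) org [-53.5  68.5] tcp [-53.5 152.5] [1.5, 1.5, 1.5]
```

Request:
apply_moves(
  increments=[
    {"tx": 0.03,"ty": -0.19,"tz": 0.07,"claw": 0.085},
    {"tx": 0.03,"ty": -0.19,"tz": 0.07,"claw": 0.085},
    {"tx": 0.03,"ty": -0.19,"tz": 0.07,"claw": 0.085},
    {"tx": 0.03,"ty": -0.19,"tz": 0.07,"claw": 0.085},
    {"tx": 0.03,"ty": -0.19,"tz": 0.07,"claw": 0.085},
    {"tx": 0.359,"ty": -0.378,"tz": 0.07,"rz": 5.755,"claw": 0.085},
    {"tx": 0.359,"ty": -0.378,"tz": 0.07,"rz": 5.755,"claw": 0.085},
    {"tx": 0.359,"ty": -0.378,"tz": 0.07,"rz": 5.755,"claw": 0.085},
    {"tx": 0.359,"ty": -0.378,"tz": 0.07,"rz": 5.755,"claw": 0.085},
    {"tx": 0.359,"ty": -0.378,"tz": 0.07,"rz": 5.755,"claw": 0.085},
    {"tx": 0.359,"ty": -0.378,"tz": 0.07,"rz": 5.755,"claw": 0.085},
    {"tx": 0.359,"ty": -0.378,"tz": 0.07,"rz": 5.755,"claw": 0.085},
  ],
)

```text
$.increments[0]: bad value
```

Request:
apply_moves(
  increments=[
    {"tx": 0.03,"ty": -0.19,"tz": 0.07,"rx": 0,"ry": 0,"rz": 0,"claw": 0.085},
    {"tx": 0.03,"ty": -0.19,"tz": 0.07,"rx": 0,"ry": 0,"rz": 0,"claw": 0.085},
    {"tx": 0.03,"ty": -0.19,"tz": 0.07,"rx": 0,"ry": 0,"rz": 0,"claw": 0.085},
    {"tx": 0.03,"ty": -0.19,"tz": 0.07,"rx": 0,"ry": 0,"rz": 0,"claw": 0.085},
    {"tx": 0.03,"ty": -0.19,"tz": 0.07,"rx": 0,"ry": 0,"rz": 0,"claw": 0.085},
    {"tx": 0.359,"ty": -0.378,"tz": 0.07,"rx": 0,"ry": 0,"rz": 5.755,"claw": 0.085},
    {"tx": 0.359,"ty": -0.378,"tz": 0.07,"rx": 0,"ry": 0,"rz": 5.755,"claw": 0.085},
    {"tx": 0.359,"ty": -0.378,"tz": 0.07,"rx": 0,"ry": 0,"rz": 5.755,"claw": 0.085},
    {"tx": 0.359,"ty": -0.378,"tz": 0.07,"rx": 0,"ry": 0,"rz": 5.755,"claw": 0.085},
    {"tx": 0.359,"ty": -0.378,"tz": 0.07,"rx": 0,"ry": 0,"rz": 5.755,"claw": 0.085},
    {"tx": 0.359,"ty": -0.378,"tz": 0.07,"rx": 0,"ry": 0,"rz": 5.755,"claw": 0.085},
    {"tx": 0.359,"ty": -0.378,"tz": 0.07,"rx": 0,"ry": 0,"rz": 5.755,"claw": 0.085},
  ],
)

```text
clock: 1.7
eef_pos: [535.1, 257.6, 301.3]
tool_rot: [3.141, 0.0, -2.972]
force: [1.2, 1.0, 0.3]
width: 84.9
```

Request:
apply_moves(
  increments=[
    {"tx": 0,"ty": 0,"tz": 0,"rx": 0,"ry": 0,"rz": 0,"claw": 0.085},
    {"tx": 0,"ty": 0,"tz": 0,"rx": 0,"ry": 0,"rz": 0,"claw": 0.085},
  ],
)

```text
clock: 1.9
eef_pos: [534.0, 257.6, 300.7]
tool_rot: [3.142, -0.001, -2.975]
force: [0.5, 0.6, -0.5]
width: 85.5
```

Run:
```python
from h import *
s=read_state();print(s["eef_pos"],s["tool_rot"],s["force"])
t=get_image("top");c=get_image("scene")
g=lambda a:np.clip(255*(a/255)**.6,0,255).astype(np.uint8)
o=np.zeros((400,800,3),np.uint8);o[:,:400]=crop(g(t),170,135,100,100,4);o[:,400:]=crop(g(c),240,120,100,100,4);cv2.imwrite("pics/g.png",o)
```

```text
[534.04083179 257.59390824 300.65131418] [ 3.14151854e+00 -8.24879983e-04 -2.97481178e+00] [ 0.52397731  0.55315717 -0.50073652]
```

View pics/g.png

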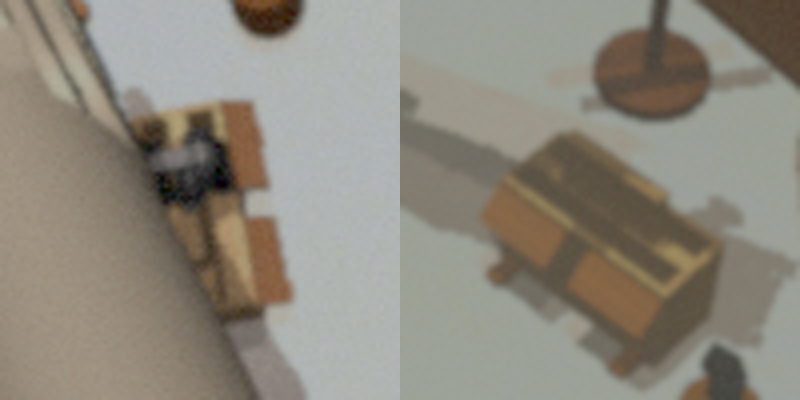

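The tray hasn't moved and the gripper is short of it, as the pose report says. Going over the rib and down to grip.

Request:
apply_moves(
  increments=[
    {"tx": 0.037,"ty": -0.0214,"tz": 0,"rx": 0,"ry": 0,"rz": 0,"claw": 0.085},
    {"tx": 0.037,"ty": -0.0214,"tz": -0.05,"rx": 0,"ry": 0,"rz": 0,"claw": 0.085},
    {"tx": 0.037,"ty": -0.0214,"tz": -0.1,"rx": 0,"ry": 0,"rz": 0,"claw": 0.085},
    {"tx": 0.037,"ty": -0.0214,"tz": -0.145,"rx": 0,"ry": 0,"rz": 0,"claw": 0.085},
    {"tx": 0.037,"ty": -0.0214,"tz": -0.18,"rx": 0,"ry": 0,"rz": 0,"claw": 0.085},
    {"tx": 0.037,"ty": -0.0214,"tz": -0.205,"rx": 0,"ry": 0,"rz": 0,"claw": 0.085},
    {"tx": 0.037,"ty": -0.0214,"tz": -0.215,"rx": 0,"ry": 0,"rz": 0,"claw": 0.085},
    {"tx": 0.037,"ty": -0.0214,"tz": -0.215,"rx": 0,"ry": 0,"rz": 0,"claw": 0.04},
    {"tx": 0.037,"ty": -0.0214,"tz": -0.215,"rx": 0,"ry": 0,"rz": 0,"claw": 0.04},
    {"tx": 0.037,"ty": -0.0214,"tz": -0.215,"rx": 0,"ry": 0,"rz": 0,"claw": 0.025},
  ],
)

```text
clock: 3.0
eef_pos: [571.3, 237.7, 88.2]
tool_rot: [3.141, 0.003, -2.972]
force: [-0.2, 1.0, -0.5]
width: 43.4
```

Request:
apply_moves(
  increments=[
    {"tx": 0,"ty": 0,"tz": 0,"rx": 0,"ry": 0,"rz": 0,"claw": 0.02},
    {"tx": 0,"ty": 0,"tz": 0,"rx": 0,"ry": 0,"rz": 0,"claw": 0.016},
    {"tx": 0,"ty": 0,"tz": 0,"rx": 0,"ry": 0,"rz": 0,"claw": 0.005},
    {"tx": 0,"ty": 0,"tz": 0,"rx": 0,"ry": 0,"rz": 0,"claw": 0.005},
    {"tx": 0,"ty": 0,"tz": 0,"rx": 0,"ry": 0,"rz": 0,"claw": 0.005},
    {"tx": 0,"ty": 0,"tz": 0,"rx": 0,"ry": 0,"rz": 0,"claw": 0.005},
    {"tx": 0,"ty": 0,"tz": 0,"rx": 0,"ry": 0,"rz": 0,"claw": 0.005},
  ],
)

```text
clock: 3.7
eef_pos: [570.7, 236.6, 87.0]
tool_rot: [-3.141, 0.001, -2.972]
force: [-1.2, -2.3, 6.4]
width: 11.4
```

```bash
cat > plan.py <<'E'
from h import *
tray,panel=np.load("p.npy")
TZ=87.0; YAW0=-2.972+1.572   # tray yaw = tool yaw + 1.572 when level
def Rp(th,yaw=None): return R.from_euler("z",panel[2] if yaw is None else yaw)*R.from_euler("y",th)
def target(ex,ez,th,py,dx=0):
    c,s=np.cos(th),np.sin(th); ox=ex-(48*c+53*s); oz=ez-(-48*s+53*c)
    t=np.array([ox+TZ*s+dx,py,oz+TZ*c]); w=R.from_euler("z",panel[2]).apply(t)+[panel[0],panel[1],0]
    return w,Rp(th)
def cur():
    s=read_state(); rt=R.from_euler("xyz",s["tool_rot"]); 
    return s["eef_pos"],rt*TOOL2TRAY,s
# tool->tray fixed rotation: tray = tool * X, from grasp (tool roll pi, yaw -2.972 ; tray yaw -1.400)
TOOL2TRAY=R.from_euler("xyz",[np.pi,0,-2.972]).inv()*R.from_euler("z",-1.400)
def where():
    p,r,s=cur(); q=R.from_euler("z",-panel[2]); rr=(q*r); e=q.apply(p-[panel[0],panel[1],0])+rr.apply([48,0,53-TZ])
    o=q.apply(p-[panel[0],panel[1],0])+rr.apply([0,0,-TZ])
    f=q.apply(s["force"]); return e,o,rr.as_euler("zxy"),f,s
def show(*tg):
    p,r,s=cur();e,o,a,f,s=where()
    print("t",s["clock"],"edge",e.round(1),"org",o.round(1),"yaw/roll/pitch err",a.round(3),"F panel",f.round(1),"w",round(s["width"],1))
    for g in tg:
        w,rt=target(*g); d=(rt*r.inv()).as_rotvec()/np.radians(5); print(g,"dt m",((w-p)/1000).round(4),"rot",d.round(2))
E
python3 - <<'E'
from plan import *
show((-60,190,.5,15),(-14,140,.5,15))
E
```

```text
t 3.7 edge [-348.9   32.    53. ] org [-396.7   27.5   -0. ] yaw/roll/pitch err [ 0.095  0.001 -0.   ] F panel [ 2.2 -1.4  6.4] w 11.4
(-60, 190, 0.5, 15) dt m [ 0.0111 -0.311   0.1559] rot [ 5.69  0.71 -1.06]
(-14, 140, 0.5, 15) dt m [ 0.0146 -0.3568  0.1059] rot [ 5.69  0.71 -1.06]
```

Request:
apply_moves(
  increments=[
    {"tx": 0,"ty": 0,"tz": 0.01,"rx": 0,"ry": 0,"rz": 0,"claw": 0.005},
    {"tx": 0,"ty": 0,"tz": 0.04,"rx": 0,"ry": 0,"rz": 0,"claw": 0.005},
    {"tx": 0,"ty": 0,"tz": 0.08,"rx": 0,"ry": 0,"rz": 0,"claw": 0.005},
    {"tx": 0,"ty": -0.01,"tz": 0.12,"rx": 0,"ry": 0,"rz": 0,"claw": 0.005},
    {"tx": 0.002,"ty": -0.04,"tz": 0.15,"rx": 0.7,"ry": 0.1,"rz": -0.1,"claw": 0.005},
    {"tx": 0.004,"ty": -0.08,"tz": 0.156,"rx": 1.4,"ry": 0.2,"rz": -0.3,"claw": 0.005},
    {"tx": 0.006,"ty": -0.12,"tz": 0.156,"rx": 2.2,"ry": 0.3,"rz": -0.4,"claw": 0.005},
    {"tx": 0.008,"ty": -0.16,"tz": 0.156,"rx": 3.0,"ry": 0.4,"rz": -0.6,"claw": 0.005},
    {"tx": 0.01,"ty": -0.2,"tz": 0.156,"rx": 3.8,"ry": 0.5,"rz": -0.8,"claw": 0.005},
    {"tx": 0.011,"ty": -0.24,"tz": 0.156,"rx": 4.6,"ry": 0.6,"rz": -0.9,"claw": 0.005},
    {"tx": 0.011,"ty": -0.28,"tz": 0.156,"rx": 5.3,"ry": 0.7,"rz": -1.0,"claw": 0.005},
    {"tx": 0.011,"ty": -0.31,"tz": 0.156,"rx": 5.69,"ry": 0.71,"rz": -1.06,"claw": 0.005},
  ],
)

```text
clock: 4.9
eef_pos: [580.6, -78.7, 241.1]
tool_rot: [2.642, -0.002, -3.072]
force: [-0.4, -0.5, -3.3]
width: 11.4
```

Request:
apply_moves(
  increments=[
    {"tx": 0,"ty": 0,"tz": 0,"rx": 0,"ry": 0,"rz": 0,"claw": 0.005},
    {"tx": 0,"ty": 0,"tz": 0,"rx": 0,"ry": 0,"rz": 0,"claw": 0.005},
    {"tx": 0,"ty": 0,"tz": 0,"rx": 0,"ry": 0,"rz": 0,"claw": 0.005},
  ],
)

```text
clock: 5.2
eef_pos: [581.1, -71.6, 242.4]
tool_rot: [2.64, -0.001, -3.064]
force: [0.9, -0.4, -2.4]
width: 11.5
```

Run:
```python
from plan import *
show((-14,140,.5,15),(-12,130,.5,15))
t=get_image("top");c=get_image("scene")
g=lambda a:np.clip(255*(a/255)**.6,0,255).astype(np.uint8)
o=np.zeros((520,800,3),np.uint8);o[:,:400]=crop(g(t),315,110,100,130,4);o[:,400:]=crop(g(c),100,180,100,130,4);cv2.imwrite("pics/st.png",o)
```

```text
t 5.2 edge [-62.8  14.6 189.5] org [-130.4   14.4  166.1] yaw/roll/pitch err [ 0.002 -0.002  0.501] F panel [ 0.4  0.8 -2.4] w 11.5
(-14, 140, 0.5, 15) dt m [ 0.0042 -0.0486 -0.0496] rot [-0.01 -0.01 -0.03]
(-12, 130, 0.5, 15) dt m [ 0.0043 -0.0506 -0.0596] rot [-0.01 -0.01 -0.03]
```

View pics/st.png

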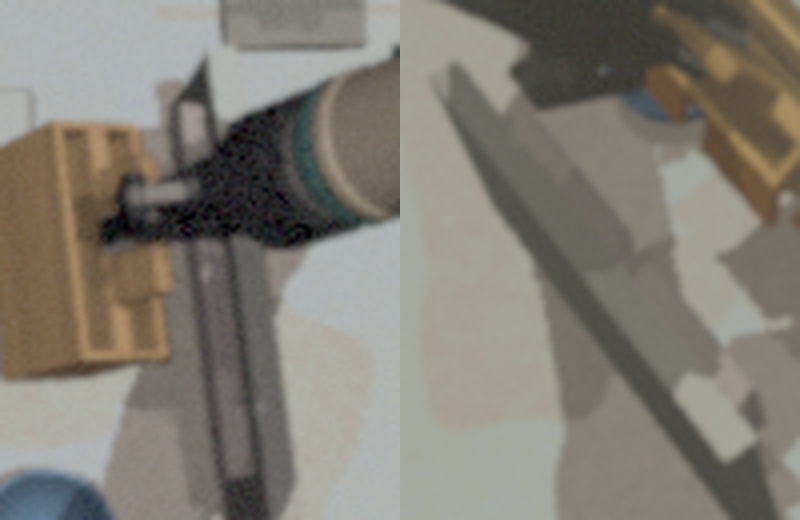

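The tray is held firmly, tipped with its strip facing the cleat; in the top crop the rim ends are at rows about 122 and 360. Moving it over the lip.

Request:
apply_moves(
  increments=[
    {"tx": 0.002,"ty": -0.024,"tz": -0.02,"rx": 0,"ry": 0,"rz": 0,"claw": 0.005},
    {"tx": 0.004,"ty": -0.042,"tz": -0.038,"rx": 0,"ry": 0,"rz": 0,"claw": 0.005},
    {"tx": 0.0042,"ty": -0.0486,"tz": -0.0496,"rx": 0,"ry": 0,"rz": 0,"claw": 0.005},
    {"tx": 0.0042,"ty": -0.0496,"tz": -0.055,"rx": 0,"ry": 0,"rz": 0,"claw": 0.005},
    {"tx": 0.0043,"ty": -0.0506,"tz": -0.0596,"rx": 0,"ry": 0,"rz": 0,"claw": 0.005},
    {"tx": 0.0043,"ty": -0.0506,"tz": -0.0596,"rx": 0,"ry": 0,"rz": 0,"claw": 0.005},
    {"tx": 0.0043,"ty": -0.0506,"tz": -0.0596,"rx": 0,"ry": 0,"rz": 0,"claw": 0.005},
  ],
)

```text
clock: 6.0
eef_pos: [586.0, -122.6, 183.5]
tool_rot: [2.641, 0.0, -3.065]
force: [0.1, 0.5, -2.9]
width: 11.2
```

Run:
```python
from plan import *
show((-8,130,.5,15),(-4.75,130,.5,15))
```

```text
t 6.0 edge [-11.6  15.6 130.6] org [-79.1  15.5 107.2] yaw/roll/pitch err [ 0.002 -0.     0.501] F panel [-0.4  0.2 -2.9] w 11.2
(-8, 130, 0.5, 15) dt m [-0.0003 -0.0036 -0.0006] rot [-0.01  0.01 -0.02]
(-4.75, 130, 0.5, 15) dt m [-0.     -0.0068 -0.0006] rot [-0.01  0.01 -0.02]
```

Request:
apply_moves(
  increments=[
    {"tx": 0,"ty": -0.002,"tz": 0,"rx": 0,"ry": 0,"rz": 0,"claw": 0.005},
    {"tx": 0,"ty": -0.004,"tz": 0,"rx": 0,"ry": 0,"rz": 0,"claw": 0.005},
    {"tx": 0,"ty": -0.004,"tz": 0,"rx": 0,"ry": 0,"rz": 0,"claw": 0.005},
    {"tx": 0,"ty": -0.004,"tz": 0,"rx": 0,"ry": 0,"rz": 0,"claw": 0.005},
  ],
)

```text
clock: 6.4
eef_pos: [585.7, -128.0, 182.9]
tool_rot: [2.641, -0.001, -3.067]
force: [0.9, -0.2, -2.3]
width: 11.4
```

Request:
apply_moves(
  increments=[
    {"tx": 0,"ty": -0.001,"tz": 0,"rx": 0,"ry": 0,"rz": 0,"claw": 0.005},
    {"tx": 0,"ty": -0.001,"tz": 0,"rx": 0,"ry": 0,"rz": 0,"claw": 0.005},
    {"tx": 0,"ty": -0.001,"tz": 0,"rx": 0,"ry": 0,"rz": 0,"claw": 0.005},
  ],
)

```text
clock: 6.7
eef_pos: [585.6, -128.8, 182.7]
tool_rot: [2.641, -0.001, -3.066]
force: [0.1, -0.2, -4.1]
width: 11.3
```

Request:
apply_moves(
  increments=[
    {"tx": 0,"ty": -0.001,"tz": 0,"rx": 0,"ry": 0,"rz": 0,"claw": 0.005},
    {"tx": 0,"ty": -0.001,"tz": 0,"rx": 0,"ry": 0,"rz": 0,"claw": 0.005},
    {"tx": 0,"ty": -0.001,"tz": 0,"rx": 0,"ry": 0,"rz": 0,"claw": 0.005},
  ],
)

```text
clock: 7.0
eef_pos: [585.6, -129.8, 182.7]
tool_rot: [2.641, -0.001, -3.066]
force: [-0.1, 0.0, -3.1]
width: 11.3
```

Request:
apply_moves(
  increments=[
    {"tx": 0,"ty": -0.001,"tz": 0,"rx": 0,"ry": 0,"rz": 0,"claw": 0.005},
    {"tx": 0,"ty": -0.001,"tz": 0,"rx": 0,"ry": 0,"rz": 0,"claw": 0.005},
    {"tx": 0,"ty": -0.001,"tz": 0,"rx": 0,"ry": 0,"rz": 0,"claw": 0.005},
  ],
)

```text
clock: 7.3
eef_pos: [585.6, -130.5, 182.7]
tool_rot: [2.641, -0.001, -3.066]
force: [-0.1, 0.9, -2.9]
width: 10.9
```

Request:
apply_moves(
  increments=[
    {"tx": 0,"ty": -0.001,"tz": 0,"rx": 0,"ry": 0,"rz": 0,"claw": 0.005},
    {"tx": 0,"ty": -0.001,"tz": 0,"rx": 0,"ry": 0,"rz": 0,"claw": 0.005},
    {"tx": 0,"ty": -0.001,"tz": 0,"rx": 0,"ry": 0,"rz": 0,"claw": 0.005},
  ],
)

```text
clock: 7.6
eef_pos: [585.6, -130.8, 182.9]
tool_rot: [2.64, -0.001, -3.066]
force: [-0.3, 3.5, -3.1]
width: 11.7
```

```bash
sed -i 's/^tray,panel=.*/&; panel[1]-=1.0/' plan.py
cat > path.py <<'E'
import numpy as np,cv2
board=np.array([(0,0),(18,0),(18,140),(0,140)],np.float32)
cle=np.array([(-19,78),(0,78),(0,109),(-16,125),(-19,125)],np.float32)
key=np.array([(-14,123),(-5,114),(-5+2.47,114+2.47),(-14+2.47,123+2.47)],np.float32)
parts=[[(-30,0),(30,0),(30,80),(-30,80)],[(30,71),(48,53),(51.5,56.5),(30,78)],[(30,0),(52,0),(52,8),(30,8)]]
def samp(P,n=25):
    P=np.array(P,float);Q=np.roll(P,-1,0);t=np.linspace(0,1,n)[:,None,None];return (P+(Q-P)*t).reshape(-1,2)
S=np.vstack([samp(p) for p in parts]);S=S[S[:,0]>20]
def clr(e,th):
    c,s=np.cos(th),np.sin(th);d=S-[48,53];W=np.c_[e[0]+d[:,0]*c+d[:,1]*s,e[1]-d[:,0]*s+d[:,1]*c]
    return [min(-cv2.pointPolygonTest(q,(float(a),float(b)),True) for a,b in W) for q in(board,cle,key)]
if __name__=="__main__":
    ths=np.arange(.5,-.001,-.05);X=np.arange(-12,-3,.75);Z=np.arange(115,130,.75)
    G=[(x,z) for x in X for z in Z];A=np.array(G)
    near=np.hypot(*(A[:,None]-A[None]).transpose(2,0,1))<2.7
    best=None
    for i,th in enumerate(ths):
        C=np.array([min(clr(e,th)) for e in G])
        sc=np.minimum(C,2.5)
        if i==0: V=[sc];mn=[C];bp=[]
        else:
            # maximise min first, then sum
            M=np.where(near,mn[-1][None]+1e-3*V[-1][None],-99);j=M.argmax(1);bp.append(j)
            mn.append(np.minimum(C,mn[-1][j]));V.append(sc+V[-1][j])
    k=(mn[-1]+1e-3*V[-1]).argmax();p=[k]
    for j in bp[::-1]: p.append(j[p[-1]])
    for th,k in zip(ths,p[::-1]): print(round(th,2),G[k],np.round(clr(G[k],th),1))
E
python3 path.py; python3 -c "
from plan import *
show()"
```

```text
0.5 (np.float64(-7.5), np.float64(125.5)) [2.8 6.4 2.9]
0.45 (np.float64(-6.75), np.float64(124.0)) [2.1 3.7 2.3]
0.4 (np.float64(-6.0), np.float64(121.75)) [1.4 0.8 1.3]
0.35 (np.float64(-5.25), np.float64(120.25)) [0.8 0.7 0.7]
0.3 (np.float64(-5.25), np.float64(120.25)) [0.9 0.6 0.7]
0.25 (np.float64(-5.25), np.float64(120.25)) [1.  0.8 0.7]
0.2 (np.float64(-5.25), np.float64(120.25)) [1.1 0.9 0.7]
0.15 (np.float64(-5.25), np.float64(120.25)) [1.3 1.2 0.7]
0.1 (np.float64(-5.25), np.float64(121.0)) [1.4 0.9 1.3]
0.05 (np.float64(-5.25), np.float64(121.0)) [1.6 1.4 1.3]
0.0 (np.float64(-6.0), np.float64(121.75)) [2.  1.2 1.3]
t 7.6 edge [ -4.5  14.6 130. ] org [-72.1  14.5 106.6] yaw/roll/pitch err [ 0.001 -0.001  0.502] F panel [-3.5 -0.  -3.1] w 11.7
```

```bash
python3 -c "
from plan import *
show((-7.5,125.5,.5,15),(-6.75,124,.45,15),(-6,121.75,.4,15))"
```

```text
t 7.6 edge [ -4.5  14.6 130. ] org [-72.1  14.5 106.6] yaw/roll/pitch err [ 0.001 -0.001  0.502] F panel [-3.5 -0.  -3.1] w 11.7
(-7.5, 125.5, 0.5, 15) dt m [ 0.0002  0.0031 -0.0045] rot [-0.02 -0.01 -0.01]
(-6.75, 124, 0.45, 15) dt m [ 0.      0.0049 -0.0074] rot [-0.59 -0.05 -0.01]
(-6, 121.75, 0.4, 15) dt m [-0.0001  0.0067 -0.0111] rot [-1.16 -0.1  -0.01]
```

Request:
apply_moves(
  increments=[
    {"tx": 0,"ty": 0.0036,"tz": 0,"rx": 0,"ry": 0,"rz": 0,"claw": 0.005},
    {"tx": 0,"ty": 0.0038,"tz": -0.0025,"rx": 0,"ry": 0,"rz": 0,"claw": 0.005},
    {"tx": 0,"ty": 0.0038,"tz": -0.0045,"rx": 0,"ry": 0,"rz": 0,"claw": 0.005},
    {"tx": 0,"ty": 0.0056,"tz": -0.0074,"rx": -0.58,"ry": -0.05,"rz": 0,"claw": 0.005},
    {"tx": 0,"ty": 0.0056,"tz": -0.0074,"rx": -0.58,"ry": -0.05,"rz": 0,"claw": 0.005},
    {"tx": 0,"ty": 0.0056,"tz": -0.0074,"rx": -0.58,"ry": -0.05,"rz": 0,"claw": 0.005},
  ],
)

```text
clock: 8.2
eef_pos: [585.7, -126.4, 175.4]
tool_rot: [2.692, -0.0, -3.066]
force: [0.5, -0.3, -4.3]
width: 11.4
```

```bash
python3 -c "
from plan import *
show((-6.75,124,.45,15),(-6,121.75,.4,15),(-5.3,120.3,.35,15))"
```

```text
t 8.2 edge [ -6.1  15.1 123.9] org [-72.4  15.   97. ] yaw/roll/pitch err [ 0.001 -0.     0.449] F panel [ 0.3  0.4 -4.3] w 11.4
(-6.75, 124, 0.45, 15) dt m [-0.0001  0.0006  0.0001] rot [ 0.01  0.   -0.01]
(-6, 121.75, 0.4, 15) dt m [-0.0002  0.0024 -0.0036] rot [-0.56 -0.04 -0.01]
(-5.3, 120.3, 0.35, 15) dt m [-0.0003  0.0041 -0.0067] rot [-1.13 -0.08 -0.01]
```

Request:
apply_moves(
  increments=[
    {"tx": 0,"ty": 0.0012,"tz": -0.0018,"rx": -0.28,"ry": -0.02,"rz": 0,"claw": 0.005},
    {"tx": 0,"ty": 0.0024,"tz": -0.0036,"rx": -0.56,"ry": -0.04,"rz": 0,"claw": 0.005},
    {"tx": 0,"ty": 0.0024,"tz": -0.0036,"rx": -0.56,"ry": -0.04,"rz": 0,"claw": 0.005},
    {"tx": 0,"ty": 0.0024,"tz": -0.0036,"rx": -0.56,"ry": -0.04,"rz": 0,"claw": 0.005},
  ],
)

```text
clock: 8.6
eef_pos: [585.7, -123.7, 171.8]
tool_rot: [2.742, -0.001, -3.066]
force: [0.2, 0.2, -3.0]
width: 11.5
```

```bash
python3 -c "
from plan import *
show((-6,121.75,.4,15),(-5.3,120.3,.35,15),(-5.3,120.3,.3,15))"
```

```text
t 8.6 edge [ -6.4  15.2 121.8] org [-71.2  15.2  91.6] yaw/roll/pitch err [ 0.001 -0.     0.4  ] F panel [-0.2  0.2 -3. ] w 11.5
(-6, 121.75, 0.4, 15) dt m [-0.0002 -0.0004 -0.    ] rot [ 0.   -0.   -0.01]
(-5.3, 120.3, 0.35, 15) dt m [-0.0003  0.0014 -0.0031] rot [-0.57 -0.04 -0.01]
(-5.3, 120.3, 0.3, 15) dt m [-0.0005  0.0038 -0.0048] rot [-1.14 -0.09 -0.01]
```

Request:
apply_moves(
  increments=[
    {"tx": 0,"ty": 0.0007,"tz": -0.0015,"rx": -0.28,"ry": -0.02,"rz": 0,"claw": 0.005},
    {"tx": 0,"ty": 0.0014,"tz": -0.0031,"rx": -0.57,"ry": -0.04,"rz": 0,"claw": 0.005},
    {"tx": 0,"ty": 0.0014,"tz": -0.0031,"rx": -0.57,"ry": -0.04,"rz": 0,"claw": 0.005},
    {"tx": 0,"ty": 0.0014,"tz": -0.0031,"rx": -0.57,"ry": -0.04,"rz": 0,"claw": 0.005},
  ],
)

```text
clock: 9.0
eef_pos: [585.7, -122.1, 168.8]
tool_rot: [2.791, -0.001, -3.066]
force: [0.4, -0.5, -3.5]
width: 11.1
```

```bash
python3 -c "
from plan import *
show((-5.3,120.3,.35,15),(-5.3,120.3,.3,15),(-5.3,120.3,.25,15),(-5.3,120.3,.2,15))"
```

```text
t 9.0 edge [ -5.5  15.4 120.3] org [-68.7  15.3  87. ] yaw/roll/pitch err [ 0.001 -0.001  0.35 ] F panel [ 0.5  0.4 -3.5] w 11.1
(-5.3, 120.3, 0.35, 15) dt m [-0.0003 -0.0002 -0.0001] rot [-0.   -0.   -0.01]
(-5.3, 120.3, 0.3, 15) dt m [-0.0005  0.0022 -0.0018] rot [-0.57 -0.05 -0.01]
(-5.3, 120.3, 0.25, 15) dt m [-0.0007  0.0045 -0.0036] rot [-1.14 -0.09 -0.01]
(-5.3, 120.3, 0.2, 15) dt m [-0.0009  0.0066 -0.0056] rot [-1.72 -0.13 -0.01]
```

No contact so far. Swinging the feet in underneath.

Request:
apply_moves(
  increments=[
    {"tx": -0.0001,"ty": 0.0011,"tz": -0.0009,"rx": -0.28,"ry": -0.02,"rz": 0,"claw": 0.005},
    {"tx": -0.0002,"ty": 0.0022,"tz": -0.0018,"rx": -0.57,"ry": -0.05,"rz": 0,"claw": 0.005},
    {"tx": -0.0002,"ty": 0.0022,"tz": -0.0018,"rx": -0.57,"ry": -0.05,"rz": 0,"claw": 0.005},
    {"tx": -0.0002,"ty": 0.0022,"tz": -0.0018,"rx": -0.57,"ry": -0.05,"rz": 0,"claw": 0.005},
  ],
)

```text
clock: 9.4
eef_pos: [585.4, -120.0, 166.9]
tool_rot: [2.841, -0.0, -3.066]
force: [-0.3, -0.7, -3.4]
width: 11.3
```

Request:
apply_moves(
  increments=[
    {"tx": -0.0001,"ty": 0.0011,"tz": -0.0009,"rx": -0.28,"ry": -0.02,"rz": 0,"claw": 0.005},
    {"tx": -0.0002,"ty": 0.0023,"tz": -0.0018,"rx": -0.57,"ry": -0.05,"rz": 0,"claw": 0.005},
    {"tx": -0.0002,"ty": 0.0023,"tz": -0.0018,"rx": -0.57,"ry": -0.05,"rz": 0,"claw": 0.005},
    {"tx": -0.0002,"ty": 0.0023,"tz": -0.0018,"rx": -0.57,"ry": -0.05,"rz": 0,"claw": 0.005},
  ],
)

```text
clock: 9.8
eef_pos: [585.2, -117.7, 165.1]
tool_rot: [2.891, 0.0, -3.066]
force: [0.5, 0.4, -2.7]
width: 11.4
```

```bash
python3 -c "
from plan import *
show((-5.3,120.3,.25,15),(-5.3,120.3,.2,15),(-5.3,120.3,.15,15),(-5.3,121,.1,15))"
```

```text
t 9.8 edge [ -5.3  15.3 120.3] org [-64.9  15.3  80.8] yaw/roll/pitch err [0.001 0.    0.25 ] F panel [-0.3  0.6 -2.7] w 11.4
(-5.3, 120.3, 0.25, 15) dt m [-0.0002  0.      0.    ] rot [-0.    0.01 -0.01]
(-5.3, 120.3, 0.2, 15) dt m [-0.0004  0.0022 -0.002 ] rot [-0.57 -0.04 -0.01]
(-5.3, 120.3, 0.15, 15) dt m [-0.0005  0.0043 -0.004 ] rot [-1.15 -0.08 -0.01]
(-5.3, 121, 0.1, 15) dt m [-0.0007  0.0063 -0.0055] rot [-1.72 -0.12 -0.01]
```

Request:
apply_moves(
  increments=[
    {"tx": -0.0001,"ty": 0.0011,"tz": -0.001,"rx": -0.28,"ry": -0.02,"rz": 0,"claw": 0.005},
    {"tx": -0.0002,"ty": 0.0022,"tz": -0.002,"rx": -0.57,"ry": -0.04,"rz": 0,"claw": 0.005},
    {"tx": -0.0003,"ty": 0.0032,"tz": -0.003,"rx": -0.86,"ry": -0.06,"rz": 0,"claw": 0.005},
    {"tx": -0.0004,"ty": 0.0043,"tz": -0.004,"rx": -1.15,"ry": -0.08,"rz": 0,"claw": 0.005},
    {"tx": -0.0004,"ty": 0.0043,"tz": -0.004,"rx": -1.15,"ry": -0.08,"rz": 0,"claw": 0.005},
    {"tx": -0.0004,"ty": 0.0043,"tz": -0.004,"rx": -1.15,"ry": -0.08,"rz": 0,"claw": 0.005},
  ],
)

```text
clock: 10.4
eef_pos: [584.9, -113.3, 161.1]
tool_rot: [2.992, -0.0, -3.066]
force: [-0.4, -0.4, -3.4]
width: 11.3
```

```bash
python3 -c "
from plan import *
show((-5.3,120.3,.15,15),(-5.3,121,.1,15),(-5.3,121,.05,15),(-6,121.5,0,15))"
```

```text
t 10.4 edge [ -5.4  15.3 120.3] org [-60.8  15.2  75.1] yaw/roll/pitch err [ 0.001 -0.     0.15 ] F panel [ 0.4 -0.4 -3.4] w 11.3
(-5.3, 120.3, 0.15, 15) dt m [-0.0002 -0.0001 -0.    ] rot [ 0.    0.   -0.01]
(-5.3, 121, 0.1, 15) dt m [-0.0004  0.0019 -0.0015] rot [-0.57 -0.04 -0.01]
(-5.3, 121, 0.05, 15) dt m [-0.0005  0.0037 -0.0037] rot [-1.14 -0.09 -0.01]
(-6, 121.5, 0, 15) dt m [-0.0007  0.0062 -0.0056] rot [-1.71 -0.13 -0.01]
```

Request:
apply_moves(
  increments=[
    {"tx": -0.0001,"ty": 0.0009,"tz": -0.0007,"rx": -0.28,"ry": -0.02,"rz": 0,"claw": 0.005},
    {"tx": -0.0002,"ty": 0.0019,"tz": -0.0015,"rx": -0.57,"ry": -0.04,"rz": 0,"claw": 0.005},
    {"tx": -0.0003,"ty": 0.0028,"tz": -0.0026,"rx": -0.86,"ry": -0.06,"rz": 0,"claw": 0.005},
    {"tx": -0.0004,"ty": 0.0038,"tz": -0.0037,"rx": -1.14,"ry": -0.09,"rz": 0,"claw": 0.005},
    {"tx": -0.0005,"ty": 0.005,"tz": -0.0047,"rx": -1.42,"ry": -0.11,"rz": 0,"claw": 0.005},
    {"tx": -0.0005,"ty": 0.0062,"tz": -0.0056,"rx": -1.71,"ry": -0.13,"rz": 0,"claw": 0.005},
    {"tx": -0.0005,"ty": 0.0062,"tz": -0.0056,"rx": -1.71,"ry": -0.13,"rz": 0,"claw": 0.005},
    {"tx": -0.0005,"ty": 0.0062,"tz": -0.0056,"rx": -1.71,"ry": -0.13,"rz": 0,"claw": 0.005},
  ],
)

```text
clock: 11.2
eef_pos: [584.4, -107.1, 155.4]
tool_rot: [3.141, -0.0, -3.066]
force: [0.3, -0.3, -3.2]
width: 11.5
```

```bash
python3 -c "
from plan import *
show((-5,117.5,0,15),(-4.5,116,0,15))
c=get_image('scene');t=get_image('top')
g=lambda a:np.clip(255*(a/255)**.6,0,255).astype(np.uint8)
o=np.zeros((520,800,3),np.uint8);o[:,:400]=crop(g(t),315,110,100,130,4);o[:,400:]=crop(g(c),100,180,100,130,4);cv2.imwrite('pics/lv.png',o)
"
```

```text
t 11.2 edge [ -6.   15.2 121.4] org [-54.   15.2  68.4] yaw/roll/pitch err [ 0.001 -0.     0.   ] F panel [ 0.3  0.2 -3.2] w 11.5
(-5, 117.5, 0, 15) dt m [-0.0001 -0.001  -0.0039] rot [-0.   -0.   -0.01]
(-4.5, 116, 0, 15) dt m [-0.0001 -0.0015 -0.0054] rot [-0.   -0.   -0.01]
```

View pics/lv.png

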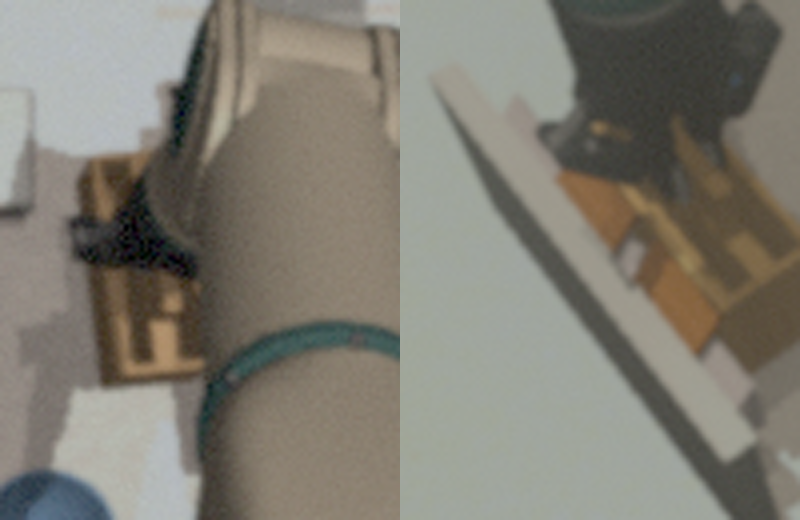

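The scene crop shows the tray level with its strip behind the cleat. The gap is at about (632,250) with bare slope in it, so the key isn't under it yet. Lowering until it rests.

Request:
apply_moves(
  increments=[
    {"tx": 0,"ty": -0.0005,"tz": -0.0012,"rx": 0,"ry": 0,"rz": 0,"claw": 0.005},
    {"tx": 0,"ty": -0.001,"tz": -0.0024,"rx": 0,"ry": 0,"rz": 0,"claw": 0.005},
    {"tx": 0,"ty": -0.001,"tz": -0.0024,"rx": 0,"ry": 0,"rz": 0,"claw": 0.005},
    {"tx": 0,"ty": -0.001,"tz": -0.0024,"rx": 0,"ry": 0,"rz": 0,"claw": 0.005},
  ],
)

```text
clock: 11.7
eef_pos: [584.2, -108.6, 152.9]
tool_rot: [3.141, -0.0, -3.067]
force: [-0.6, -0.5, -3.3]
width: 11.6
```

Request:
apply_moves(
  increments=[
    {"tx": 0,"ty": -0.0002,"tz": -0.0005,"rx": 0,"ry": 0,"rz": 0,"claw": 0.005},
    {"tx": 0,"ty": -0.0005,"tz": -0.001,"rx": 0,"ry": 0,"rz": 0,"claw": 0.005},
    {"tx": 0,"ty": -0.0005,"tz": -0.001,"rx": 0,"ry": 0,"rz": 0,"claw": 0.005},
  ],
)

```text
clock: 12.0
eef_pos: [584.4, -109.1, 152.0]
tool_rot: [3.141, 0.0, -3.067]
force: [0.2, -0.6, -3.1]
width: 11.3
```

```bash
python3 -c "
from plan import *
show()"
```

```text
t 12.0 edge [ -4.   15.1 118. ] org [-52.   15.1  65. ] yaw/roll/pitch err [0. 0. 0.] F panel [ 0.6  0.1 -3.1] w 11.3
```

Request:
apply_moves(
  increments=[
    {"tx": 0,"ty": 0,"tz": -0.0005,"rx": 0,"ry": 0,"rz": 0,"claw": 0.005},
    {"tx": 0,"ty": 0,"tz": -0.001,"rx": 0,"ry": 0,"rz": 0,"claw": 0.005},
    {"tx": 0,"ty": 0,"tz": -0.001,"rx": 0,"ry": 0,"rz": 0,"claw": 0.005},
  ],
)

```text
clock: 12.3
eef_pos: [584.6, -109.1, 151.7]
tool_rot: [3.142, 0.001, -3.066]
force: [-1.4, -1.0, 4.0]
width: 11.8
```

Request:
apply_moves(
  increments=[
    {"tx": 0,"ty": 0,"tz": -0.0005,"rx": 0,"ry": 0,"rz": 0,"claw": 0.005},
    {"tx": 0,"ty": 0,"tz": -0.0005,"rx": 0,"ry": 0,"rz": 0,"claw": 0.005},
    {"tx": 0,"ty": 0,"tz": -0.0005,"rx": 0,"ry": 0,"rz": 0,"claw": 0.005},
  ],
)

```text
clock: 12.6
eef_pos: [584.6, -109.0, 151.6]
tool_rot: [3.141, 0.001, -3.066]
force: [-2.3, -0.3, 7.0]
width: 10.9
```

```bash
python3 -c "
from plan import *
show()"
```

```text
t 12.6 edge [ -4.   15.3 117.6] org [-52.   15.4  64.6] yaw/roll/pitch err [0.001 0.001 0.   ] F panel [ 0.1 -2.3  7. ] w 10.9
```

It rests on the key, at z 64.6 against 65 expected. I'll ease the pressure and slide towards panel -y.

Request:
apply_moves(
  increments=[
    {"tx": 0,"ty": 0,"tz": 0.0007,"rx": 0,"ry": 0,"rz": 0,"claw": 0.005},
    {"tx": 0,"ty": 0,"tz": 0.0007,"rx": 0,"ry": 0,"rz": 0,"claw": 0.005},
    {"tx": -0.001,"ty": -0.0001,"tz": 0.0007,"rx": 0,"ry": 0,"rz": 0,"claw": 0.005},
    {"tx": -0.002,"ty": -0.0002,"tz": 0.0007,"rx": 0,"ry": 0,"rz": 0,"claw": 0.005},
    {"tx": -0.003,"ty": -0.0002,"tz": 0.0007,"rx": 0,"ry": 0,"rz": 0,"claw": 0.005},
    {"tx": -0.004,"ty": -0.0003,"tz": 0.0007,"rx": 0,"ry": 0,"rz": 0,"claw": 0.005},
    {"tx": -0.004,"ty": -0.0003,"tz": 0.0007,"rx": 0,"ry": 0,"rz": 0,"claw": 0.005},
  ],
)

```text
clock: 13.3
eef_pos: [581.5, -109.4, 151.7]
tool_rot: [-3.141, 0.003, -3.066]
force: [4.3, -1.0, 4.1]
width: 11.2
```

Request:
apply_moves(
  increments=[
    {"tx": -0.001,"ty": -0.0001,"tz": 0,"rx": 0,"ry": 0,"rz": 0,"claw": 0.005},
    {"tx": -0.002,"ty": -0.0002,"tz": 0,"rx": 0,"ry": 0,"rz": 0,"claw": 0.005},
    {"tx": -0.003,"ty": -0.0002,"tz": 0,"rx": 0,"ry": 0,"rz": 0,"claw": 0.005},
    {"tx": -0.004,"ty": -0.0003,"tz": 0,"rx": 0,"ry": 0,"rz": 0,"claw": 0.005},
    {"tx": -0.004,"ty": -0.0003,"tz": 0,"rx": 0,"ry": 0,"rz": 0,"claw": 0.005},
  ],
)

```text
clock: 13.8
eef_pos: [576.8, -109.7, 151.5]
tool_rot: [-3.142, 0.001, -3.067]
force: [4.5, -0.2, 4.5]
width: 11.3
```

```bash
python3 -c "
from plan import *
show()"
```

```text
t 13.8 edge [ -3.9   7.4 117.5] org [-51.9   7.5  64.5] yaw/roll/pitch err [ 0.     0.001 -0.   ] F panel [0.6 4.5 4.5] w 11.3
```

Request:
apply_moves(
  increments=[
    {"tx": -0.001,"ty": -0.0001,"tz": 0,"rx": 0,"ry": 0,"rz": 0,"claw": 0.005},
    {"tx": -0.002,"ty": -0.0002,"tz": 0,"rx": 0,"ry": 0,"rz": 0,"claw": 0.005},
    {"tx": -0.002,"ty": -0.0002,"tz": 0,"rx": 0,"ry": 0,"rz": 0,"claw": 0.005},
  ],
)

```text
clock: 14.1
eef_pos: [574.5, -109.9, 151.4]
tool_rot: [3.141, 0.0, -3.067]
force: [3.7, -0.3, 4.4]
width: 11.1
```

Request:
apply_moves(
  increments=[
    {"tx": -0.001,"ty": -0.0001,"tz": 0,"rx": 0,"ry": 0,"rz": 0,"claw": 0.005},
    {"tx": -0.002,"ty": -0.0002,"tz": 0,"rx": 0,"ry": 0,"rz": 0,"claw": 0.005},
    {"tx": -0.002,"ty": -0.0002,"tz": 0,"rx": 0,"ry": 0,"rz": 0,"claw": 0.005},
  ],
)

```text
clock: 14.4
eef_pos: [568.3, -109.1, 149.4]
tool_rot: [3.139, -0.008, -3.067]
force: [-0.4, 0.5, -3.0]
width: 11.2
```

Request:
apply_moves(
  increments=[
    {"tx": -0.001,"ty": -0.0001,"tz": 0,"rx": 0,"ry": 0,"rz": 0,"claw": 0.005},
    {"tx": -0.002,"ty": -0.0002,"tz": 0,"rx": 0,"ry": 0,"rz": 0,"claw": 0.005},
    {"tx": -0.002,"ty": -0.0002,"tz": 0,"rx": 0,"ry": 0,"rz": 0,"claw": 0.005},
  ],
)

```text
clock: 14.7
eef_pos: [569.1, -109.9, 150.6]
tool_rot: [3.14, -0.003, -3.067]
force: [-0.6, 0.7, -3.7]
width: 11.2
```

```bash
python3 -c "
from plan import *
show()"
```

```text
t 14.7 edge [ -4.4  -0.3 116.5] org [-52.4  -0.5  63.6] yaw/roll/pitch err [ 0.    -0.003  0.001] F panel [-0.7 -0.6 -3.7] w 11.2
```

Request:
apply_moves(
  increments=[
    {"tx": 0,"ty": 0,"tz": -0.0005,"rx": 0,"ry": 0,"rz": 0,"claw": 0.005},
    {"tx": 0,"ty": 0,"tz": -0.001,"rx": 0,"ry": 0,"rz": 0,"claw": 0.005},
    {"tx": 0,"ty": 0,"tz": -0.001,"rx": 0,"ry": 0,"rz": 0,"claw": 0.005},
  ],
)

```text
clock: 15.0
eef_pos: [570.2, -110.0, 150.1]
tool_rot: [3.141, -0.0, -3.067]
force: [-0.0, 1.0, -2.6]
width: 11.4
```

```bash
python3 -c "
from plan import *
show()"
```

```text
t 15.0 edge [ -4.1   0.9 116.1] org [-52.2   0.8  63.1] yaw/roll/pitch err [ 0.    -0.     0.001] F panel [-1.   0.1 -2.6] w 11.4
```

The tray is off the key and free at z 63.1, so the gap is over it. Continuing down gently.

Request:
apply_moves(
  increments=[
    {"tx": 0,"ty": 0,"tz": -0.0007,"rx": 0,"ry": 0,"rz": 0,"claw": 0.005},
    {"tx": 0,"ty": 0,"tz": -0.0015,"rx": 0,"ry": 0,"rz": 0,"claw": 0.005},
    {"tx": 0,"ty": 0,"tz": -0.0015,"rx": 0,"ry": 0,"rz": 0,"claw": 0.005},
  ],
)

```text
clock: 15.3
eef_pos: [570.2, -110.1, 148.6]
tool_rot: [3.141, -0.0, -3.066]
force: [-0.5, -1.0, -3.3]
width: 10.8
```

Request:
apply_moves(
  increments=[
    {"tx": 0,"ty": 0,"tz": -0.0005,"rx": 0,"ry": 0,"rz": 0,"claw": 0.005},
    {"tx": 0,"ty": 0,"tz": -0.001,"rx": 0,"ry": 0,"rz": 0,"claw": 0.005},
    {"tx": 0,"ty": 0,"tz": -0.001,"rx": 0,"ry": 0,"rz": 0,"claw": 0.005},
  ],
)

```text
clock: 15.6
eef_pos: [570.3, -110.1, 147.6]
tool_rot: [3.141, -0.0, -3.067]
force: [-0.2, 0.6, -3.4]
width: 11.7
```

```bash
python3 -c "
from plan import *
show()"
```

```text
t 15.6 edge [ -4.1   0.9 113.6] org [-52.1   0.9  60.6] yaw/roll/pitch err [ 0. -0.  0.] F panel [-0.6 -0.2 -3.4] w 11.7
```

Request:
apply_moves(
  increments=[
    {"tx": 0,"ty": 0,"tz": -0.0005,"rx": 0,"ry": 0,"rz": 0,"claw": 0.005},
    {"tx": 0,"ty": 0,"tz": -0.0008,"rx": 0,"ry": 0,"rz": 0,"claw": 0.005},
    {"tx": 0,"ty": 0,"tz": -0.0008,"rx": 0,"ry": 0,"rz": 0,"claw": 0.005},
  ],
)

```text
clock: 15.9
eef_pos: [570.4, -110.2, 147.1]
tool_rot: [3.141, 0.0, -3.066]
force: [0.4, 0.5, -1.7]
width: 11.3
```

Request:
apply_moves(
  increments=[
    {"tx": 0,"ty": 0,"tz": -0.0003,"rx": 0,"ry": 0,"rz": 0,"claw": 0.005},
    {"tx": 0,"ty": 0,"tz": -0.0003,"rx": 0,"ry": 0,"rz": 0,"claw": 0.005},
    {"tx": 0,"ty": 0,"tz": -0.0003,"rx": 0,"ry": 0,"rz": 0,"claw": 0.005},
  ],
)

```text
clock: 16.2
eef_pos: [570.4, -110.2, 147.1]
tool_rot: [3.141, 0.0, -3.067]
force: [-1.6, -0.2, 3.2]
width: 11.5
```

```bash
python3 -c "
from plan import *
show()"
```

```text
t 16.2 edge [ -3.9   1.  113. ] org [-52.    1.   60.1] yaw/roll/pitch err [0. 0. 0.] F panel [ 0.1 -1.7  3.2] w 11.5
```

Home: origin at (-52.0, 1.0, 60.1) in the panel frame. I'll take the pressure off, open partway, and withdraw straight up.

Request:
apply_moves(
  increments=[
    {"tx": 0,"ty": 0,"tz": 0.0005,"rx": 0,"ry": 0,"rz": 0,"claw": 0.005},
    {"tx": 0,"ty": 0,"tz": 0.0005,"rx": 0,"ry": 0,"rz": 0,"claw": 0.014},
    {"tx": 0,"ty": 0,"tz": 0.0005,"rx": 0,"ry": 0,"rz": 0,"claw": 0.02},
    {"tx": 0,"ty": 0,"tz": 0.0005,"rx": 0,"ry": 0,"rz": 0,"claw": 0.035},
    {"tx": 0,"ty": 0,"tz": 0.0005,"rx": 0,"ry": 0,"rz": 0,"claw": 0.035},
    {"tx": 0,"ty": 0,"tz": 0.0005,"rx": 0,"ry": 0,"rz": 0,"claw": 0.035},
  ],
)

```text
clock: 16.8
eef_pos: [570.4, -110.1, 147.1]
tool_rot: [3.141, 0.0, -3.067]
force: [0.3, 0.2, 0.2]
width: 34.9
```

Request:
apply_moves(
  increments=[
    {"tx": 0,"ty": 0,"tz": 0.005,"rx": 0,"ry": 0,"rz": 0,"claw": 0.035},
    {"tx": 0,"ty": 0,"tz": 0.02,"rx": 0,"ry": 0,"rz": 0,"claw": 0.035},
    {"tx": 0,"ty": 0,"tz": 0.05,"rx": 0,"ry": 0,"rz": 0,"claw": 0.035},
    {"tx": 0,"ty": 0,"tz": 0.09,"rx": 0,"ry": 0,"rz": 0,"claw": 0.035},
    {"tx": 0,"ty": 0,"tz": 0.13,"rx": 0,"ry": 0,"rz": 0,"claw": 0.035},
    {"tx": -0.04,"ty": 0.02,"tz": 0.14,"rx": 0,"ry": 0,"rz": 0,"claw": 0.035},
    {"tx": -0.08,"ty": 0.05,"tz": 0.14,"rx": 0,"ry": 0,"rz": 0,"claw": 0.035},
    {"tx": -0.1,"ty": 0.09,"tz": 0.14,"rx": 0,"ry": 0,"rz": 0,"claw": 0.035},
    {"tx": -0.1,"ty": 0.13,"tz": 0.14,"rx": 0,"ry": 0,"rz": 0,"claw": 0.035},
    {"tx": -0.1,"ty": 0.16,"tz": 0.14,"rx": 0,"ry": 0,"rz": 0,"claw": 0.035},
    {"tx": -0.1,"ty": 0.16,"tz": 0.14,"rx": 0,"ry": 0,"rz": 0,"claw": 0.035},
  ],
)

```text
clock: 17.9
eef_pos: [470.1, 55.0, 287.7]
tool_rot: [3.138, 0.001, -3.059]
force: [-0.7, 0.8, 0.3]
width: 34.7
```

```bash
python3 -c "
from h import *
print(read_state()['force'])
c=get_image('scene');t=get_image('top')
g=lambda a:np.clip(255*(a/255)**.6,0,255).astype(np.uint8)
o=np.zeros((580,800,3),np.uint8);o[:300,:400]=cv2.resize(g(t)[:,:,::-1],(400,300));o[300:580,:400]=crop(g(t),325,115,100,70,4);o[:300,400:]=cv2.resize(g(c)[:,:,::-1],(400,300));o[300:580,400:]=crop(g(c),110,220,100,70,4);cv2.imwrite('pics/end.png',o)
"
```

```text
[-0.65261705  0.75958137  0.3042362 ]
```

View pics/end.png

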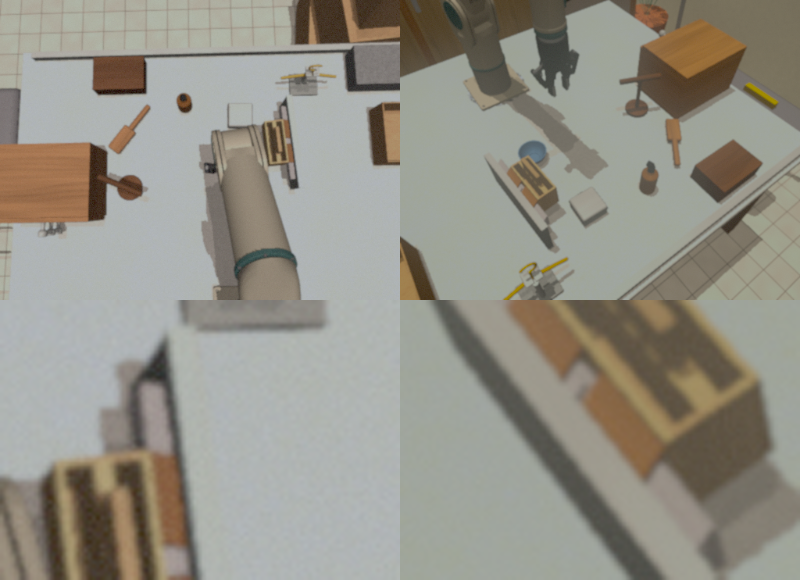

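The last picture shows the tray hanging level on the cleat by itself. The strip gap is at about (580,378) in the lower-right crop, with the key in it. The bowl, watch case, bottle, brush and stand have not moved. Handing in.

```bash
python3 -c "
from cell import *
print(finish_job())"
```

```text
the job is handed in; nothing more can be done
None
```

The tray is hanging on the cleat by itself, dropped fully home onto the key, and I handed the job in about 18 s into the 58 s.

**What I did:** I gripped the tray by its rib and tipped it 0.5 rad. A light touch (about 3.5 N) found the board, 1 mm behind where the camera fit had put it. I then put the strip behind the cleat and swung the tray level without any contact. It came to rest on the key about 5 mm high. Sliding it 14 mm along the cleat, I felt the load fall away at about y = 0 to 1 mm, and I lowered it home, released and withdrew.

**Last checks:**
- **Position:** before release, the tray origin read (-52.0, 1.0, 60.1) mm in the upstand's frame, against a home of x -52, z 60. Tilt was about 0.
- **Forces:** the highest reading between moves was about 10 N of upward contact, when the tray first rested on the key. It was about 7.5 N while sliding. Peaks during a move were not recorded.
- **Final picture:** the tray is level and alone on the cleat, and the bystanders look unmoved.

**Not checked or in disagreement:**
- **Key position:** the two cameras placed the key mark 13 mm apart (5.4 and -7.5 mm). I took these as the key's two sides, and the drop point agreed.
- **Slide:** the tray jumped about 6 mm when it came free of the key, where I had commanded 2 mm.
- **Lock:** I did not test it by pushing sideways. It rests on the height reading and the drop I felt.

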